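# Click-check the flask lane's limit switches

## Robot

A 6-joint arm with a two-finger parallel gripper is mounted at the origin on the work surface. World frame = base frame: x ahead of the robot, y to its left, z up, the work surface at z = 0. Lengths are in m, angles in rad, forces in N, time in s.
With the tool pointing down it reaches from about 0.375 to 0.825 m from the base axis. Payload 5.5 kg.
Tool frame: the origin (TCP) lies at the very end of the fingers, on their centre line; the grasp point (between the pads) lies 19 mm behind it; y points along the fingers, x is the direction in which the jaws open and shut, and the axes are right-handed (so a half turn about y gives the same grasp; the last joint's range is limited). The gripper opens to 85 mm and grips with 20 to 120 N. Pads are 22 mm wide; open, the fingers measure 114 mm over their backs; the gripper's body (76 mm by 85 mm) begins 54 mm behind the grasp point. The pads swing forward as they close: fully open they stand 13 mm farther back than shut.
Start: joints at [-1.117, 0.314, -0.047, 1.21, 0, 1.571], TCP at [0.263, -0.539, 0.231] pointing down, gripper open.
Joint ranges: [-2.67, 2.67], [-0.69, 1.73], [-1.03, 1.25], [-2.08, 2.16], [-1.42, 1.45], [-3.14, 3.14]. Speed limits (rad/s): [2.39, 2.39, 3.01, 3.14, 3.14, 3.14].

## Interface

Orientations are given as a unit quaternion [w, x, y, z].
In Python, from bench import monitor, read_camera, bot, finder gives the robot as it stands.
- The arm moves only by the tool apply_moves, never from a script. Its argument "series" is a list that holds one entry, the list of rows, each a list of 5 numbers: the shift along the tool's x, y, z in cm, then the turn about the tool's y in rad, then the gripper's target within -1 to 1 (shut at 1, half-way at 0, fully open at -1). In form: [[[x, y, z, twist, jaw], ...]]. A call has 1 to 12 rows; each row shifts and turns the commanded pose from where the row before left it, along the tool's axes as they then stand; what a row does not reach is not made up. A row lasts 1/8 s, in which the tool goes at most 62.5 mm and 10.7 degrees, less where a joint would pass 70% of its speed; a pose out of reach is approached as far as the arm can. A call with a gripper value outside its range is refused whole. The fingers move at their own pace and stop on an object; "grip_force" is the grip in N (left out, the last holds). Time passes only in rows, so rows that do not move let the fingers close. It gives the time, the measured TCP pose, the force and the opening at its end, in the units of the state.
- monitor.get_obs(): the state, without advancing time (a new reading comes with each control period).
- read_camera(name): name is "scene" or "top"; returns a dict with "image" (420x560x3 uint8, red, green, blue), "camera_matrix" (3x3 intrinsics, pixels), "R" (3x3) and "t" (3): a world point X has camera coordinates R X + t. Camera axes: x right, y down, z forward; pixel columns grow to the right and rows downward; lengths in m; the calibration is good to about 2 mm. A picture is of the moment at which its call begins. There is no depth.
- bot.job_done(): hands the job in, once; it reports no verdict.
Trained networks look in the newest picture that a camera, given by its name, has taken for a name from the list of things; names that differ only in an ending like _2 or _b are one class to them, and where a whole thing is asked for, a point or a joint stands for the part that bears it (a point fixed in the world has none). Each returns a list of dicts, best first, with "score" (0 to 1); they miss things now and then, are a little off and sometimes report something else, mostly with a low value. They report only what shows in the picture. A call takes as long as a camera call.
- finder.trace(query, camera): "region" (420x560 bool, what is visible of it) and "box" ([left, top, right, bottom] in pixels, round what is visible of it).
The state is a dict: "time": time; "q": joint angles; "qvel": joint speeds; "joint_efforts": joint torques, N m; "tcp_pos": TCP position; "ee_rot": TCP orientation; "ft_force": force on the tool from outside, world axes, zero at the start; "torque": the same for the moment, N m; "width": finger opening in m.
Only numpy, scipy, OpenCV 4.12 (cv2) and the standard library are available. Lean on these libraries where they do the work, as an engineer would, in place of code of your own. Each camera call takes 0.05 s, during which the arm holds its last target.

## Task

Before the next rinse run, check the two position switches of the flask carriage lane: press the lever with the green roller down until it clicks, hold it there for a moment and let it spring back up; then do the same with the lever with the blue roller. Leave the switch with the red roller, which stops the line, alone.

Things in the scene. Friction and masses are not known exactly. Their poses are not given: they have to be found in the camera images.
- green_roller (a point): Centre of the GREEN roller (22 mm diameter, 14 mm wide) on the free end of a switch's 55 mm steel lever. At rest the lever rises 35 deg and this point is 107 mm above the bench; its y axis is level, from pivot out to roller; z is up. Pressed down from above it clicks 21 mm down, has its stop 36 mm down (28 mm is a good press), moves up to 10 mm along +y and springs back; 2 to 6 N.
- blue_roller (a point): Centre of the BLUE roller of a second, like switch: same sizes, axes, rest height, travel, click and spring as the green one. The pivot lies 45 mm back along -y and 32 mm lower. The switch's black head (36 mm square, top 96 mm above the bench) stands beside the pivot, its centre 37 mm to the -x side of the roller and 45 mm back along -y.
- red_roller (a point): Centre of the RED roller of a third, like switch, the one to leave alone: same sizes and axes as the green one. The three switches stand in a row along the lane in any order, 130 to 170 mm apart, their levers all pointing the same way; a plate on each head's top has its roller's colour.
- lane: Fixed low lane carrying the switches: 760 mm long along its y axis, origin at bench level at its centre. Two aluminium rails along y, inner faces 180 mm apart, tops 95 mm above the bench; the row of switches stands midway between them. On its +y end a white carriage with three flasks (to 290 mm high) is parked, at least 115 mm beyond the nearest roller.

How it is judged:
By the outcome, as a careful person would: the job done as asked, in the order asked, and still so for the second after the job is handed in, with the robot touching nothing.
It also fails if it takes over 42 s, if anything falls off the work surface, if the arm or the gripper's body presses on something with over 40 N, if the wrist force passes 120 N, or if a joint passes its speed limit or range.

## Working session

There is one attempt and no reset: what is moved stays moved. The work goes in short steps, Python scripts to look and compute and a tool call to move; the robot and the scene stay as the last step left them, time stands still between calls to the robot, and variables do not carry over. Pictures are saved under pics/ and viewed, and the job is handed in when it is done.

Besides the shell and the picture viewer there is one more tool, called after "Call:" as name(argument=value, ...) on one line, values as JSON. apply_moves: Moves the arm, as the interface text tells. Its arguments: {"type":"object","properties":{"series":{"type":"array","items":{"type":"array","items":{"type":"array","items":{"type":"number"}}}},"grip_force":{"type":"number"}},"required":["series"]}

```bash
mkdir -p pics; python3 - <<'E'
from bench import monitor, read_camera, bot, finder
import cv2,pickle
o=monitor.get_obs(); print({k:o[k] for k in('time','q','tcp_pos','ee_rot','width')})
D={}
for c in('scene','top'):
    r=read_camera(c); D[c]=r; cv2.imwrite(f'pics/{c}0.png',r['image'][:,:,::-1]); print(c,r['camera_matrix'],r['R'],r['t'])
    for n in('green_roller','blue_roller','red_roller'):
        print(c,n,[(round(d['score'],2),d['box'],int(d['region'].sum())) for d in finder.trace(n,c)][:4])
pickle.dump(D,open('D.pkl','wb'))
E
```

```text
{'time': 0.0, 'q': array([-1.11698750e+00,  3.14236177e-01, -4.80740081e-02,  1.21020726e+00,
       -5.25424461e-06,  1.57081395e+00]), 'tcp_pos': array([ 0.26277909, -0.53874918,  0.23043071]), 'ee_rot': array([ 0.59998226, -0.59934051,  0.37522472, -0.37419065]), 'width': 0.08536394856861597}
scene [[491.34699353   0.         287.82603228]
 [  0.         491.34699353 206.32873983]
 [  0.           0.           1.        ]] [[-0.75406832  0.65679349 -0.00181035]
 [ 0.511426    0.5854372  -0.62905225]
 [-0.41209758 -0.47527424 -0.77736091]] [ 0.41075381 -0.24190258  0.99912718]
scene green_roller [(0.68, [263.9, 146.5, 291.6, 161.5], 279)]
scene blue_roller [(0.61, [322.9, 197.5, 354.6, 227.2], 386), (0.25, [139.5, 29.8, 560.0, 419.4], 43986)]
scene red_roller [(0.52, [212.4, 91.9, 233.3, 107.3], 221)]
top [[444.37348628   0.         278.34683962]
 [  0.         444.37348628 206.61269729]
 [  0.           0.           1.        ]] [[ 0.0164731  -0.99967784  0.01930965]
 [-0.99353555 -0.01853522 -0.11199805]
 [ 0.11231988 -0.01733987 -0.9935208 ]] [5.67398740e-04 5.72635513e-01 7.48362420e-01]
top green_roller []
top blue_roller [(0.61, [221.7, 225.1, 262.1, 242.1], 263)]
top red_roller [(0.79, [405.5, 243.2, 442.8, 259.5], 235)]
```

View pics/scene0.png

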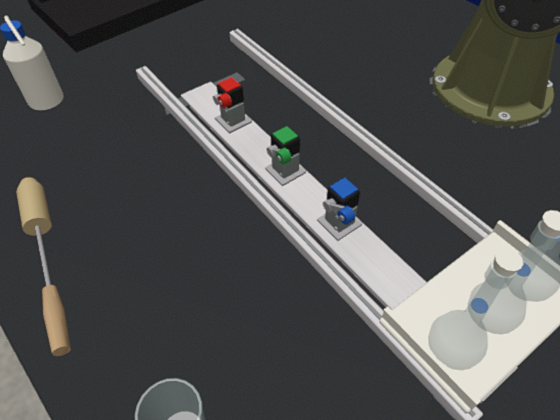

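View pics/top0.png

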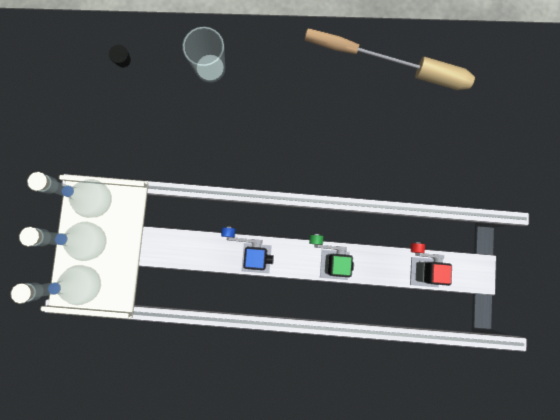

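The top view shows the rollers at about blue (229,233), green (317,240) and red (419,248), with lane +y to the left. The scene view shows blue (347,216), green (284,156) and red (225,100). Next I'll measure the colour blobs.

```bash
cat > loc.py <<'E'
import numpy as np,cv2,pickle
from scipy.spatial.transform import Rotation as Ro
G={'top':{'blue':(229,233),'green':(317,240),'red':(419,248)},'scene':{'blue':(347,216),'green':(284,156),'red':(225,100)}}
def ray(r,u,v):
    d=r['R'].T@np.linalg.inv(r['camera_matrix'])@[u,v,1]; return -r['R'].T@r['t'],d
def blob(im,c,g):
    i={'red':0,'green':1,'blue':2}[c]; f=im.astype(int); o=[f[:,:,k] for k in range(3) if k!=i]
    m=((f[:,:,i]-np.maximum(*o))>35).astype(np.uint8)
    n,l,s,ce=cv2.connectedComponentsWithStats(m)
    L=[k for k in range(1,n) if s[k,4]>15]
    k=min(L,key=lambda k:np.hypot(*(ce[k]-g))); return ce[k],s[k]
E
python3 - <<'E'
from loc import *
D=pickle.load(open('D.pkl','rb'))
for c in('green','blue','red'):
    R=[]
    for n in D:
        ce,s=blob(D[n]['image'],c,G[n][c]); C,d=ray(D[n],*ce); R.append((C,d/np.linalg.norm(d)))
        print(c,n,ce.round(1),s,'at z=.107',(C+d*(.107-C[2])/d[2]).round(4))
    A=sum(np.eye(3)-np.outer(d,d) for C,d in R);b=sum((np.eye(3)-np.outer(d,d))@C for C,d in R)
    X=np.linalg.solve(A,b);print('tri',X.round(4),[round(np.linalg.norm(np.cross(X-C,d)),4) for C,d in R])
from bench import monitor
print(Ro.from_quat(monitor.get_obs()['ee_rot'],scalar_first=True).as_matrix().round(3))
r=D['top'];P=[]
for u,v in((147,185),(527,215),(130,310),(525,342)):
    C,d=ray(r,u,v);P.append(C+d*(.095-C[2])/d[2])
print(np.array(P).round(3))
im=r['image'][190:310,190:480];cv2.imwrite('pics/topcrop.png',cv2.resize(im,None,fx=2.7,fy=2.7,interpolation=2)[:,:,::-1])
im=D['scene']['image'][60:250,190:390];cv2.imwrite('pics/sccrop.png',cv2.resize(im,None,fx=3,fy=3,interpolation=2)[:,:,::-1])
E
```

```text
green scene [283.9 154.8] [276 147  15  17 153] at z=.107 [ 0.5102 -0.0481  0.107 ]
green top [316. 239.] [310 235  13   9 111] at z=.107 [ 0.5138 -0.0483  0.107 ]
tri [ 0.5128 -0.047   0.1098] [np.float64(0.0013), np.float64(0.0013)]
blue scene [346.7 213.9] [338 205  17  19 199] at z=.107 [0.5197 0.0916 0.107 ]
blue top [228.  231.8] [221 227  15  10 124] at z=.107 [0.5227 0.0905 0.107 ]
tri [0.5217 0.0914 0.1086] [np.float64(0.0014), np.float64(0.0014)]
red scene [227.2  90.6] [218  77  23  31 368] at z=.107 [ 0.4831 -0.2252  0.107 ]
red top [417.6 247.5] [411 243  15  10 135] at z=.107 [ 0.5032 -0.2093  0.107 ]
tri [ 0.5013 -0.1997  0.1316] [np.float64(0.0018), np.float64(0.0018)]
[[ 0.438 -0.     0.899]
 [-0.899  0.     0.438]
 [-0.    -1.    -0.   ]]
[[ 0.597  0.224  0.095]
 [ 0.559 -0.393  0.095]
 [ 0.399  0.241  0.095]
 [ 0.358 -0.381  0.095]]
```

View pics/topcrop.png

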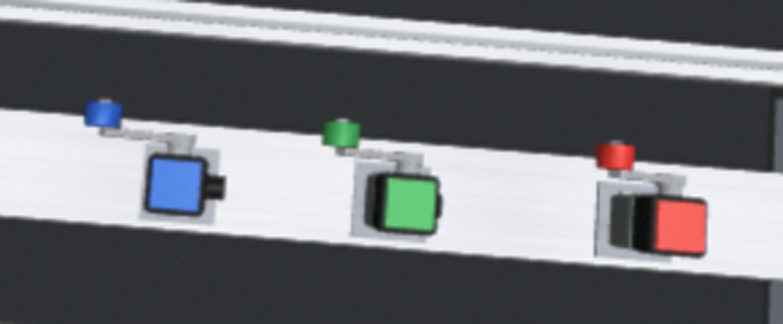

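View pics/sccrop.png

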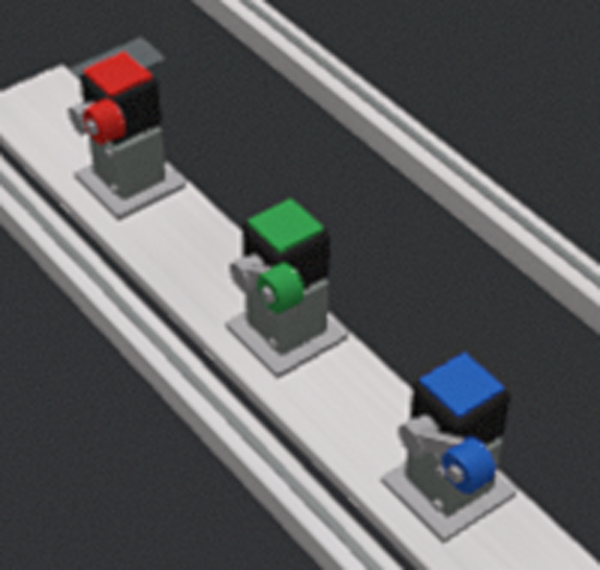

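Lane yaw is about 3.5°. Green is at about (0.5125, -0.048) and blue at (0.522, 0.091), and their spacing and direction agree with the rails. I'll shut the fingers and go above green at the current height.

Call:
apply_moves(series=[[[-2.78,0,3.7,0,1],[-2.78,0,3.7,0,1],[-2.78,0,3.7,0,1],[-2.78,0,3.7,0,1],[-2.78,0,3.7,0,1],[-2.78,0,3.7,0,1],[-2.78,0,3.7,0,1],[-2.78,0,3.7,0,1],[-2.78,0,3.7,0,1],[-2.78,0,3.7,0,1],[-2.78,0,3.7,0,1],[-2.78,0,3.7,0,1]]])

```text
time: 1.9
tcp_pos: [0.5165, -0.0434, 0.2315]
ee_rot: [0.6, -0.6, 0.374, -0.375]
ft_force: [0.6, -0.1, -0.0]
width: -0.0
```

Call:
apply_moves(series=[[[0,0,0,0.13,1],[0,0,0,0.13,1],[0,0,0,0.13,1],[0,0,0,0.13,1],[0,0,0,0,1],[0,0,0,0,1]]])

```text
time: 2.65
tcp_pos: [0.5159, -0.0448, 0.2314]
ee_rot: [-0.484, 0.484, -0.516, 0.516]
ft_force: [-0.1, 0.0, -0.6]
width: -0.0001
```

```bash
cat > look.py <<'E'
from loc import *
from bench import monitor, read_camera
import sys
def look(tag,tgt=None):
    for c in('scene','top'):
        r=read_camera(c); im=r['image'].copy()
        y0,y1,x0,x1=(40,290,140,460) if c=='scene' else (120,330,150,480)
        cv2.imwrite(f'pics/{c}_{tag}.png',cv2.resize(im[y0:y1,x0:x1],None,fx=2.3,fy=2.3,interpolation=2)[:,:,::-1])
    o=monitor.get_obs();M=Ro.from_quat(o['ee_rot'],scalar_first=True).as_matrix()
    print(o['time'],o['tcp_pos'].round(4),o['ft_force'].round(2),o['width'],'\n',M.round(3))
    if tgt is not None: print('tool shift cm',(M.T@(np.array(tgt)-o['tcp_pos'])*100).round(2))
E
python3 -c "
from look import *
look('a',[.516,-.044,.135])"
```

```text
2.75 [ 0.5159 -0.0448  0.2313] [ 0.28  0.17 -0.41] 0.00014840046789157092 
 [[-0.065  0.     0.998]
 [-0.998 -0.    -0.065]
 [ 0.    -1.     0.   ]]
tool shift cm [-0.08  9.63  0.01]
```

Call:
apply_moves(series=[[[-0.08,3,0,0,1],[0,3,0,0,1],[0,2.6,0,0,1],[0,0.8,0,0,1],[0,0,0,0,1]]])

```text
time: 3.38
tcp_pos: [0.5158, -0.044, 0.1373]
ee_rot: [0.483, -0.483, 0.516, -0.516]
ft_force: [-0.7, 0.1, 1.0]
width: -0.0002
```

```bash
python3 -c "
from look import *
look('b',[.516,-.044,.09])"
```

```text
3.475 [ 0.5167 -0.0441  0.1383] [-0.17  0.4   0.  ] 2.7663798853376742e-05 
 [[-0.066  0.002  0.998]
 [-0.998 -0.    -0.066]
 [ 0.    -1.     0.002]]
tool shift cm [-0.01  4.83 -0.08]
```

View pics/scene_b.png

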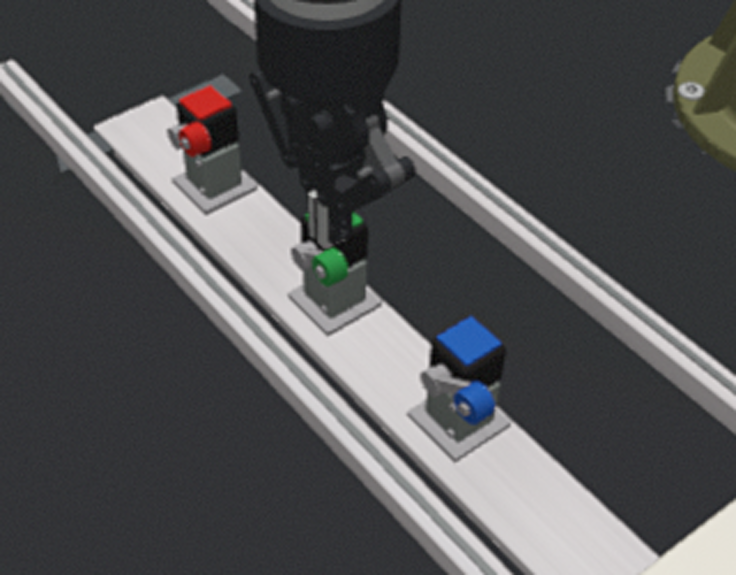

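View pics/top_b.png

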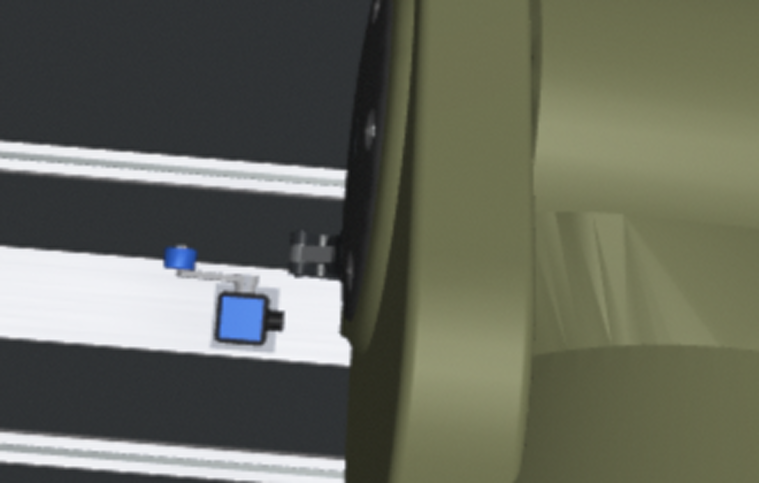

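The tip is at about (322,240) in the scene crop, just above the green roller at (331,267), and it clears the head. I'll check the projection against the TCP before pressing.

```bash
python3 -c "
from loc import *
D=pickle.load(open('D.pkl','rb'));r=D['scene']
for X in([.516,-.044,.138],[.5125,-.048,.118],[.516,-.055,.138],[.516,-.044,.118]):
    p=r['camera_matrix']@(r['R']@X+r['t']);p=p[:2]/p[2];print(X,((p-[140,40])*2.3).round(0))
im=cv2.imread('pics/scene_b.png')[150:340,230:430];cv2.imwrite('pics/scene_b2.png',cv2.resize(im,None,fx=3,fy=3))
"
```

```text
[0.516, -0.044, 0.138] [328. 236.]
[0.5125, -0.048, 0.118] [328. 253.]
[0.516, -0.055, 0.138] [316. 227.]
[0.516, -0.044, 0.118] [328. 259.]
```

View pics/scene_b2.png

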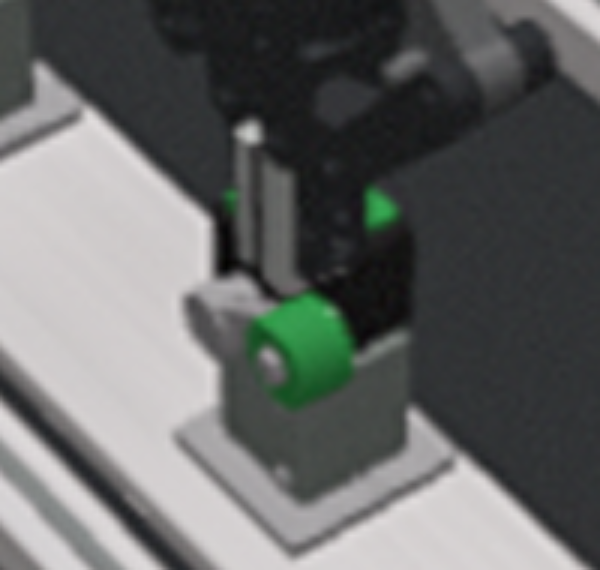

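The alignment is consistent. Pressing green in steps: about 28 mm below the rest top (0.118), so TCP z ≈ 0.090.

Call:
apply_moves(series=[[[0,1.2,0,0,1],[0,0.6,0,0,1],[0,0.6,0,0,1],[0,0,0,0,1]]])

```text
time: 3.98
tcp_pos: [0.5164, -0.0428, 0.1134]
ee_rot: [0.484, -0.482, 0.517, -0.516]
ft_force: [-0.7, 2.9, 5.6]
width: -0.0003
```

Call:
apply_moves(series=[[[0,0.5,0,0,1],[0,0.5,0,0,1],[0,0.5,0,0,1],[0,0.4,0,0,1],[0,0.2,0,0,1],[0,0,0,0,1]]])

```text
time: 4.72
tcp_pos: [0.5165, -0.0436, 0.0926]
ee_rot: [-0.484, 0.483, -0.516, 0.516]
ft_force: [1.5, 3.8, 5.5]
width: -0.0001
```

```bash
python3 -c "
from look import *
look('c',[.516,-.044,.09])
for i in range(4): print(monitor.get_obs()['ft_force'].round(1)); read_camera('scene')
im=cv2.imread('pics/scene_c.png')[150:340,230:430];cv2.imwrite('pics/scene_c2.png',cv2.resize(im,None,fx=3,fy=3))"
```

```text
4.825 [ 0.5165 -0.0436  0.0927] [0.37 4.27 4.13] 0.00014947736602834575 
 [[-0.066  0.001  0.998]
 [-0.998  0.001 -0.066]
 [-0.001 -1.     0.001]]
tool shift cm [ 0.04  0.27 -0.05]
[0.4 4.3 4.1]
[1.  3.9 5. ]
[0.2 3.6 5.1]
[1.3 4.8 4.7]
```

View pics/scene_c2.png

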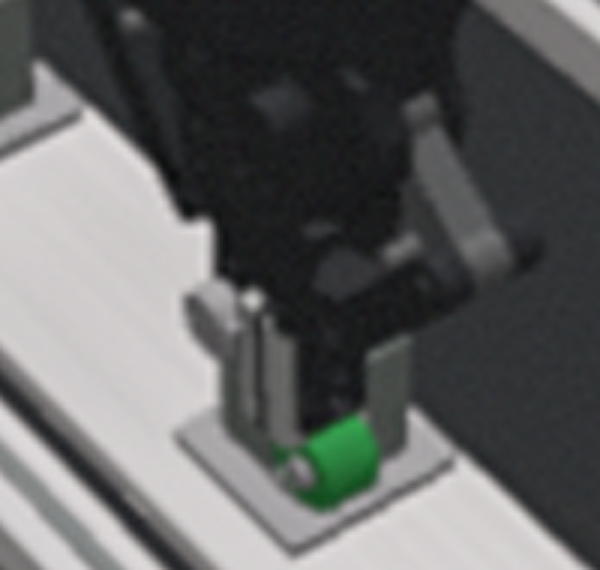

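The roller has moved about 10 mm along +y and about 25 mm down, under the tip, with 4–5 N. I'll press another 3 mm, hold, then rise.

Call:
apply_moves(series=[[[0,0.3,0,0,1],[0,0,0,0,1],[0,0,0,0,1],[0,0,0,0,1],[0,0,0,0,1],[0,0,0,0,1]]])

```text
time: 5.78
tcp_pos: [0.5163, -0.0439, 0.0896]
ee_rot: [-0.483, 0.483, -0.516, 0.516]
ft_force: [2.0, 3.0, 4.9]
width: 0.0004
```

Call:
apply_moves(series=[[[0,-0.5,0,0,1],[0,-0.7,0,0,1],[0,-1,0,0,1],[0,-1,0,0,1],[0,-1.5,0,0,1],[0,-2.5,0,0,1],[0,-1.8,0,0,1],[0,0,0,0,1]]])

```text
time: 6.78
tcp_pos: [0.517, -0.0439, 0.1811]
ee_rot: [-0.484, 0.482, -0.515, 0.517]
ft_force: [-0.0, -1.1, -0.3]
width: -0.0
```

```bash
python3 -c "
from look import *
look('d',[.525,.0950,.18])"
```

```text
6.875 [ 0.5157 -0.0439  0.1792] [-0.23 -0.2  -0.29] 0.000201247494148385 
 [[-0.066 -0.     0.998]
 [-0.998  0.    -0.066]
 [-0.    -1.    -0.   ]]
tool shift cm [-1.392e+01 -8.000e-02  1.000e-02]
```

View pics/scene_d.png

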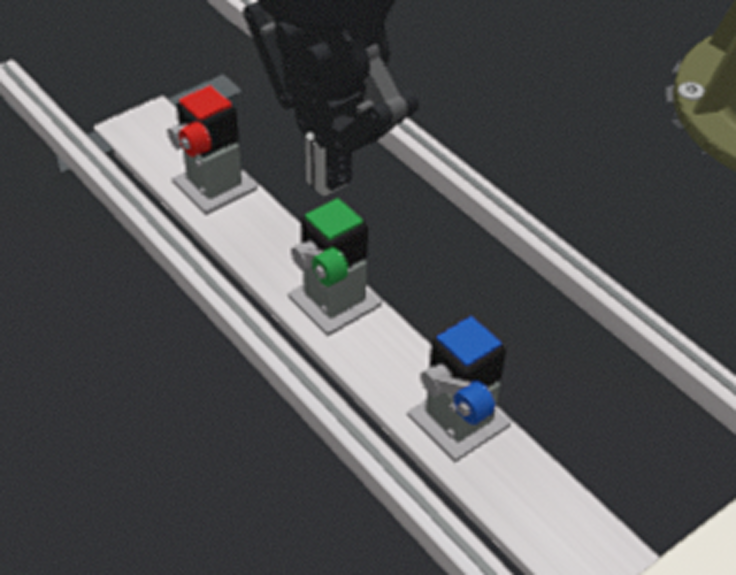

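Green sprang back up to its rest place at crop (330,266). Moving over blue.

Call:
apply_moves(series=[[[-2.5,0,0,0,1],[-3,0,0,0,1],[-3,0,0,0,1],[-3,0,0,0,1],[-2.4,0,0,0,1],[0,2,0,0,1],[0,2.2,0,0,1],[0,0,0,0,1],[0,0,0,0,1]]])

```text
time: 8.0
tcp_pos: [0.5199, 0.033, 0.141]
ee_rot: [0.521, -0.493, 0.507, -0.478]
ft_force: [0.3, 0.4, -0.2]
width: 0.0001
```

```bash
python3 -c "
from look import *
look('e',[.525,.0950,.09])"
```

```text
8.1 [0.5203 0.0329 0.1413] [ 0.56 -0.07 -0.3 ] -0.0002717770664734234 
 [[ 0.028 -0.     1.   ]
 [-0.998  0.057  0.028]
 [-0.057 -0.998  0.001]]
tool shift cm [-5.89  5.48  0.64]
```

View pics/scene_e.png

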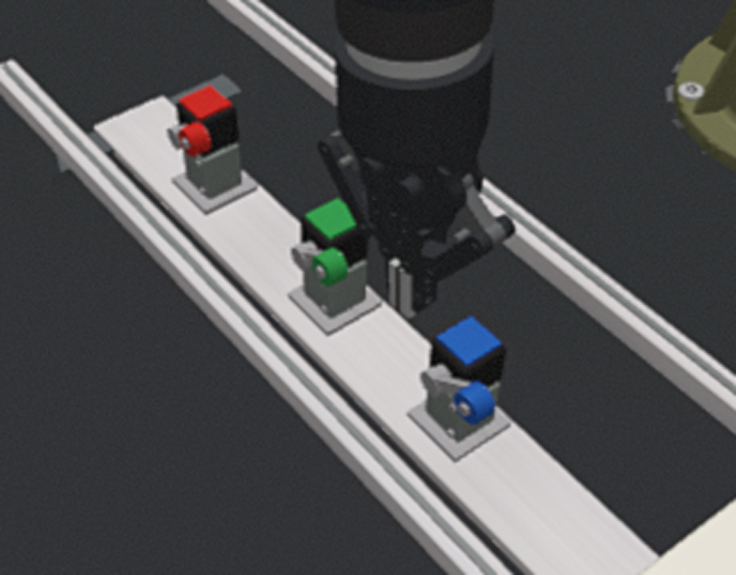

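View pics/top_e.png

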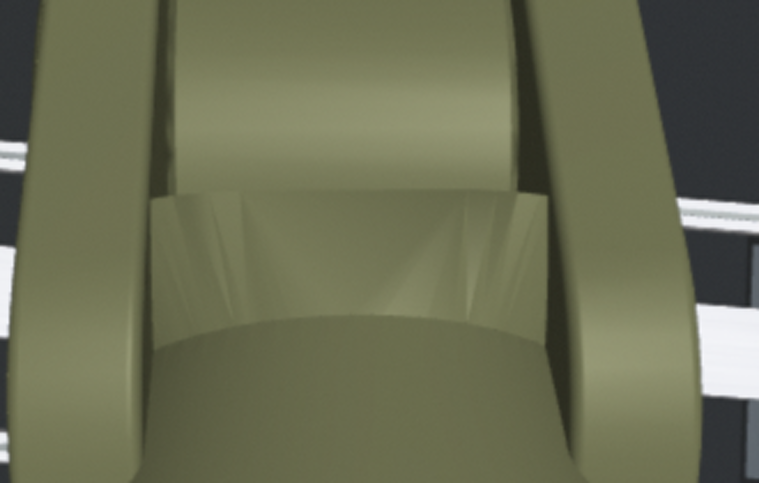

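The move stopped short at y = 0.033 and the tool is tilted about 3°, so I'll check the joints.

```bash
python3 -c "
from bench import monitor
o=monitor.get_obs();print(o['q'].round(3),o['qvel'].round(3),o['tcp_pos'],o['ee_rot'].round(3),o['joint_efforts'].round(1),o['torque'].round(2))"
```

```text
[ 0.027  0.221 -0.382  0.966  0.057  3.141] [ 0.    -0.001 -0.003 -0.005 -0.    -0.   ] [0.5203348  0.03293438 0.14131869] [ 0.521 -0.493  0.507 -0.479] [  0.1 -45.3  31.2   0.    0.2   0. ] [-0.06  0.03 -0.06]
```

Joint 6 is at its limit (3.14). A quarter turn back (−1.57 rad) gives room, and the finger footprint still fits. I'll go up a little first and then turn.

Call:
apply_moves(series=[[[0,-2,0,-0.15,1],[0,0,0,-0.15,1],[0,0,0,-0.15,1],[0,0,0,-0.15,1],[0,0,0,-0.15,1],[0,0,0,-0.15,1],[0,0,0,-0.15,1],[0,0,0,-0.15,1],[0,0,0,-0.15,1],[0,0,0,-0.15,1],[0,0,0,0,1],[0,0,0,0,1]]])

```text
time: 9.6
tcp_pos: [0.5199, 0.0317, 0.1607]
ee_rot: [0.727, -0.687, 0.017, -0.015]
ft_force: [0.6, -0.1, 0.2]
width: 0.0001
```

```bash
python3 -c "
from look import *
look('f',[.525,.0950,.15]);print(monitor.get_obs()['q'].round(3))"
```

```text
9.7 [0.5197 0.0317 0.1605] [-1.14 -0.38  0.32] 0.000182917347664023 
 [[ 0.999 -0.002  0.044]
 [-0.044  0.057  0.997]
 [-0.004 -0.998  0.057]]
tool shift cm [0.25 1.4  6.28]
[ 0.025  0.206 -0.355  1.01   0.057  1.64 ]
```

```bash
python3 -c "
from look import *
o=monitor.get_obs();M=Ro.from_quat(o['ee_rot'],scalar_first=True).as_matrix()
for t in([.5255,.096,.1605],[.5255,.096,.135],[.5255,.096,.09]): print((M.T@(np.array(t)-o['tcp_pos'])*100).round(2))"
```

```text
[0.29 0.36 6.44]
[0.31 2.9  6.29]
[0.32 7.4  6.04]
```

Call:
apply_moves(series=[[[0.1,0,2,0,1],[0.1,0,2.2,0,1],[0.1,0.4,2.2,0,1],[0,1.5,-0.1,0,1],[0,1,0,0,1],[0,0,0,0,1],[0,0,0,0,1]]])

```text
time: 10.58
tcp_pos: [0.5253, 0.0955, 0.1348]
ee_rot: [0.727, -0.687, 0.017, -0.014]
ft_force: [0.2, 0.0, 0.7]
width: 0.0
```

```bash
python3 -c "
from look import *
look('g',[.5255,.096,.09]);print(monitor.get_obs()['q'].round(3))
im=cv2.imread('pics/scene_g.png')[250:490,370:570];cv2.imwrite('pics/scene_g2.png',cv2.resize(im,None,fx=2.4,fy=2.4))"
```

```text
10.675 [0.5256 0.0957 0.1352] [ 0.05 -0.61 -0.12] -4.294283822947311e-05 
 [[ 0.999 -0.001  0.043]
 [-0.043  0.057  0.997]
 [-0.004 -0.998  0.057]]
tool shift cm [ 0.01  4.51 -0.23]
[ 0.145  0.245 -0.367  0.952  0.056  1.76 ]
```

View pics/scene_g2.png

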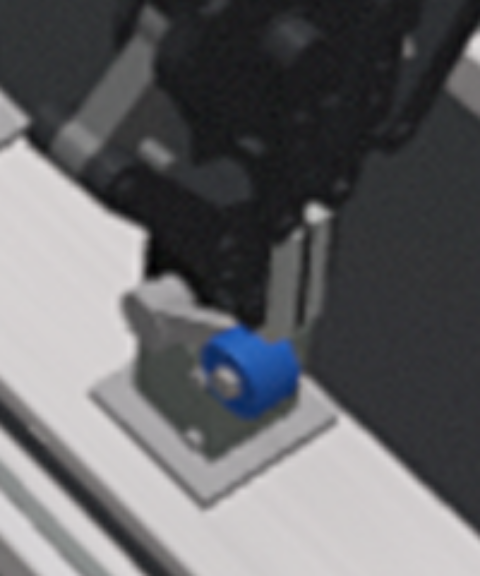

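```bash
python3 -c "
from loc import *
D=pickle.load(open('D.pkl','rb'));r=D['scene']
im=cv2.imread('pics/scene_g2.png')
c=np.array([.5256,.0957,.1352]);x=np.array([.999,-.043,-.004]);z=np.array([.043,.997,.057])
for sx,sz in((1,1),(1,-1),(-1,-1),(-1,1)):
    X=c+x*.0145*sx+z*.011*sz
    p=r['camera_matrix']@(r['R']@X+r['t']);p=((p[:2]/p[2]-[140,40])*2.3-[370,250])*2.4;print(sx,sz,p.round(0)); cv2.circle(im,tuple(int(v) for v in p),4,(0,0,255),-1)
for X in([.522,.091,.118],[.522,.091,.107]):
    p=r['camera_matrix']@(r['R']@X+r['t']);p=((p[:2]/p[2]-[140,40])*2.3-[370,250])*2.4;print(X,p.round(0)); cv2.circle(im,tuple(int(v) for v in p),4,(0,255,255),-1)
cv2.imwrite('pics/scene_g3.png',im)"
```

```text
1 1 [245. 367.]
1 -1 [180. 313.]
-1 -1 [272. 253.]
-1 1 [337. 306.]
[0.522, 0.091, 0.118] [248. 335.]
[0.522, 0.091, 0.107] [244. 364.]
```

View pics/scene_g3.png

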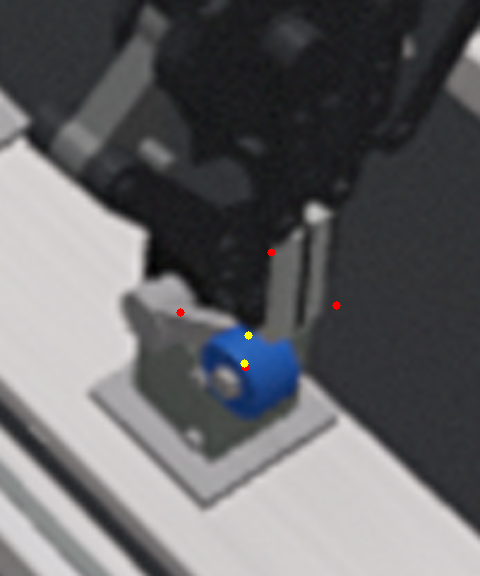

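The observed pad centre line at (303,335) is close to the predicted (291,336), within about 3 mm. I'll shift 2 mm to +x for head clearance and press blue.

Call:
apply_moves(series=[[[0.2,1.0,-0.2,0,1],[0,0.6,0,0,1],[0,0.6,0,0,1],[0,0,0,0,1]]])

```text
time: 11.18
tcp_pos: [0.5275, 0.096, 0.1128]
ee_rot: [0.727, -0.686, 0.016, -0.014]
ft_force: [-0.0, 2.9, 4.6]
width: 0.0003
```

Call:
apply_moves(series=[[[0,0.5,0,0,1],[0,0.5,-0.1,0,1],[0,0.5,0,0,1],[0,0.4,0,0,1],[0,0.2,0,0,1],[0,0,0,0,1]]])

```text
time: 11.92
tcp_pos: [0.5275, 0.0957, 0.092]
ee_rot: [0.727, -0.687, 0.016, -0.014]
ft_force: [1.0, 3.8, 4.0]
width: -0.0001
```

```bash
python3 -c "
from look import *
look('h',[.5275,.095,.09])
for i in range(3): print(monitor.get_obs()['ft_force'].round(1)); read_camera('scene')
im=cv2.imread('pics/scene_h.png')[250:490,370:570];cv2.imwrite('pics/scene_h2.png',cv2.resize(im,None,fx=2.4,fy=2.4))"
```

```text
12.025 [0.5275 0.0956 0.0921] [1.72 2.97 5.46] -0.00014757609502721498 
 [[ 0.999 -0.001  0.043]
 [-0.042  0.057  0.997]
 [-0.004 -0.998  0.057]]
tool shift cm [ 0.01  0.2  -0.08]
[1.7 3.  5.5]
[1.1 2.7 4.3]
[1.  3.8 5.9]
```

View pics/scene_h2.png

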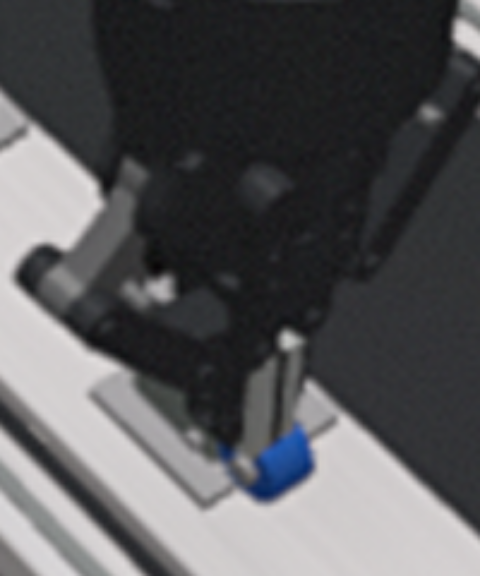

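Blue is pressed about 26 mm and has moved to (275,465), with the same force pattern as green. I'll press 3 mm deeper, hold, then rise.

Call:
apply_moves(series=[[[0,0.3,0,0,1],[0,0,0,0,1],[0,0,0,0,1],[0,0,0,0,1],[0,0,0,0,1],[0,0,0,0,1]]])

```text
time: 12.92
tcp_pos: [0.5271, 0.0955, 0.0888]
ee_rot: [0.727, -0.687, 0.016, -0.014]
ft_force: [0.8, 1.6, 5.1]
width: -0.0004
```

Call:
apply_moves(series=[[[0,-0.5,0,0,1],[0,-0.7,0,0,1],[0,-1,0,0,1],[0,-1,0,0,1],[0,-1.5,0,0,1],[0,-2.5,0,0,1],[0,-3,0,0,1],[0,-2,0,0,1],[0,0,0,0,1],[0,0,0,0,1]]])

```text
time: 14.18
tcp_pos: [0.5268, 0.0887, 0.21]
ee_rot: [0.727, -0.687, 0.017, -0.014]
ft_force: [-0.3, -0.5, -0.1]
width: 0.0
```

```bash
python3 -c "
from look import *
look('i')
D=pickle.load(open('D.pkl','rb'));r=read_camera('scene')
for c in('green','blue','red'): print(c,blob(D['scene']['image'],c,G['scene'][c])[0].round(1),blob(r['image'],c,G['scene'][c])[0].round(1))"
```

```text
14.275 [0.5265 0.0887 0.2094] [-0.42 -0.59  0.13] 0.00010842116074029709 
 [[ 0.999 -0.004  0.043]
 [-0.042  0.056  0.998]
 [-0.006 -0.998  0.056]]
green [283.9 154.8] [284.  154.8]
blue [346.7 213.9] [346.6 213.9]
red [227.2  90.6] [227.2  90.7]
```

View pics/scene_i.png

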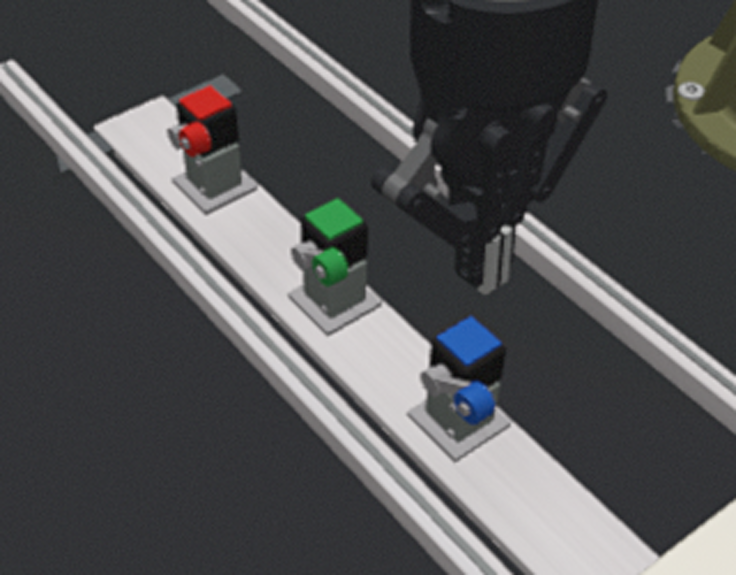

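All three rollers are back at their original pixels and the gripper hangs free well above them. Handing in.

```bash
python3 -c "
from bench import bot
print(bot.job_done())"
```

```text
the job is handed in; nothing more can be done
None
```

I pressed the green lever and then the blue one with the shut fingertips. Each went about 28–29 mm down by the TCP height, past the 21 mm click. I held each for about a second before letting it spring back. The red switch was not touched.

- **Last checks:** All three rollers are back within 0.1 px of their starting image positions. The wrist force is about zero and the gripper is free at z ≈ 0.21 m. The vertical force while pressing was 4–6 N. The job was handed in at about 14.3 s of the 42 s allowed. The click itself can't be sensed, so it is inferred from the depth and the images.
- **What didn't go as planned:** On the way to blue, joint 6 reached its limit. The move stopped short and left the tool tilted about 3°. I turned the tool back about a quarter turn and pressed blue with that small tilt.
- **Small disagreements:** The blue fingertip showed about 3 mm off its predicted image position, so I shifted 2 mm away from the head. A sideways force of 2–5 N also showed during both presses. I took it to be roller friction.

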